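# Put the mixed-up components back on their own foam rests

### The arm

A 6-joint arm with a two-finger parallel gripper is mounted at the origin on the work surface. World frame = base frame: x ahead of the robot, y to its left, z up, the work surface at z = 0. Lengths are in m, angles in rad, forces in N, time in s.
With the tool pointing down it reaches from about 0.35 to 0.975 m from the base axis. Payload 4.9 kg.
Tool frame: the origin (TCP) lies midway between the tips of the shut fingers; the grasp point (between the pads) lies 19 mm behind it; z points along the fingers, y is the line along which they close (so a half turn about z gives the same grasp; the last joint's range is limited). The gripper opens to 85 mm and grips with 20 to 120 N. Pads are 22 mm wide; open, the fingers measure 114 mm over their backs; the gripper's body (76 mm by 85 mm) begins 54 mm behind the grasp point. The pads swing forward as they close: fully open they stand 13 mm farther back than shut.
Start: joints at [1.001, 0.053, 1.613, -0, 1.476, -0.119], TCP at [0.272, 0.563, 0.231] pointing down, gripper open.
Joint ranges: [-3.01, 3.01], [-1.01, 2.22], [0.06, 2.58], [-1.02, 4.17], [0.09, 2.62], [-3.14, 3.14]. Speed limits (rad/s): [2.57, 2.57, 3.14, 3.14, 3.14, 3.14].

### API

Orientations are given as a 3x3 rotation matrix whose columns are the frame's x, y, z axes.
In Python, from cell import env gives the robot as it stands.
- The arm moves only by the tool servo_tool, never from a script. Its argument "increments" is a list of rows, each an object with "linear": the shift along the world's x, y, z in m, a list of three; "roll": the turn about the world's z in degrees. In form: [{"linear": [x, y, z], "roll": roll}, ...]. A call has exactly 10 rows; each row shifts and turns the commanded pose from where the row before left it; what a row does not reach is not made up. A row lasts 1/12 s, in which the tool goes at most 41.7 mm and 7.16 degrees, less where a joint would pass 70% of its speed; a pose out of reach is approached as far as the arm can. A call is refused whole if a number of a shift passes 0.0417 or a number of a turn 7.16, either way. A call with a gripper value outside its range is refused whole. "claw" is the finger opening in m, from 0 to 0.0854, set as the call begins (left out, the last holds). The fingers move at their own pace and stop on an object; "grip_force" is the grip in N (left out, the last holds). Time passes only in rows, so rows that do not move let the fingers close, or fill a call up. It gives the time, the measured TCP pose, the force, the opening and the grip force at its end, in the units of the state.
- env.get_obs(): the state, without advancing time (a new reading comes with each control period).
- env.camera(name): name is "scene" or "top" or "wrist"; returns a dict with "image" (420x560x3 uint8, red, green, blue), "camera_matrix" (3x3 intrinsics, pixels), "camera_from_world" (4x4, takes a point from world to camera coordinates); the wrist camera has in their place "tool_from_camera" (4x4, takes a point from camera to tool coordinates, whose origin is the TCP and whose axes are the flange's). Camera axes: x right, y up, looking along -z (the intrinsics and any distortion apply to the point x, -y, -z); pixel columns grow to the right and rows downward; lengths in m; the calibration is good to about 2 mm. A picture is of the moment at which its call begins: read the wrist's pose just before it. There is no depth.
- env.job_done(): hands the job in; it is judged then, once.
The state is a dict: "time_s": time; "joint_pos": joint angles; "joint_vel": joint speeds; "joint_torque": joint torques, N m; "tcp_pos": TCP position; "tcp_rot": TCP orientation; "ft_force": force on the tool from outside, world axes, zero at the start; "wrist_torque": the same for the moment, N m; "grip_width": finger opening in m; "finger_force": force on a finger pad.
Only numpy, scipy, OpenCV 4.12 (cv2) and the standard library are available. Lean on these libraries where they do the work, as an engineer would, in place of code of your own. Each camera call takes 0.05 s, during which the arm holds its last target. There are 200 camera calls.

### The job

The components on the electronics bench have been mixed up on their grey foam rests: put each one centred and upright on the rest cut to its own shape - the small round capacitor on the small round rest, the ring-shaped toroid on the large round rest, the finned heatsink lengthwise along the oblong rest, the transformer on the square rest. A rest has room for only one, so park one on the free cardboard square when you need room; at the end all four are on their own rests. Set them down rather than dropping them, and do not tip any over.

Things in the scene. Friction and masses are not known exactly. Their poses are not given: they have to be found in the camera images.
- capacitor: Loose can capacitor, an upright cylinder 36 mm in diameter and 50 mm tall, black sleeve with a silver top; about 70 g. Origin: centre of its underside; z up along its axis. It starts on the large round or the oblong rest.
- toroid: Loose toroidal coil lying flat: a copper ring 60 mm in outer diameter, 22 mm hole, 26 mm tall; about 200 g. Grasp it across its outside. Origin: centre of its underside (in the middle of the hole); z up. It starts on the oblong rest, or already on its own large round rest, where it may then stay.
- heatsink: Loose aluminium heatsink, 90 mm long (its x) by 34 mm wide (its y) by 30 mm tall, upright fins running along its length on a 6 mm base; about 130 g. Grasp it across its 34 mm width. Origin: centre of its underside; z up. Starts on the square rest.
- transformer: Loose small transformer, square in plan 46 x 46 mm, 40 mm tall: a black 8 mm foot, a steel core 46 mm long in its x and 28 mm wide in y, and a copper coil 32 mm (x) by 46 mm (y) that sticks out of the core's two sides; about 300 g. Best grasped across the 46 mm of its steel core (along its x). Origin: centre of its underside; z up. Starts on the small round rest. Either way round is right on its own rest.
- rest_small_round: Small round grey foam rest, disc 76 mm in diameter: the home of the capacitor. Fixed to the bench, firm and flat, 4 mm thick. Origin: centre of its underside; z up. The darker silhouette of its component inlaid at its centre is flush and is only a marking.
- rest_large_round: Large round grey foam rest, disc 100 mm in diameter: the home of the toroid. Fixed to the bench, firm and flat, 4 mm thick. Origin: centre of its underside; z up. The darker silhouette of its component inlaid at its centre is flush and is only a marking.
- rest_long: Oblong grey foam rest, 124 mm long (its x) by 68 mm wide (its y): the home of the heatsink, whose length goes along this length (either way round). Fixed to the bench, firm and flat, 4 mm thick. Origin: centre of its underside; z up. The darker silhouette of its component inlaid at its centre is flush and is only a marking.
- rest_square: Square grey foam rest, 92 x 92 mm: the home of the transformer. Fixed to the bench, firm and flat, 4 mm thick. Origin: centre of its underside; z up. The darker silhouette of its component inlaid at its centre is flush and is only a marking.
- free_card: Blank square of brown cardboard, 96 x 96 mm, always empty at the start: a free spot for parking one component. Fixed to the bench, 4 mm thick. Origin: centre of its underside; z up. The rests and this card change places from start to start; their centres are at least 150 mm apart, with a few small bench things no taller than 40 mm standing in the gaps.
Things that resemble listed ones, but are neither listed nor needed, are in the scene too. Leave any blue or red look-alike of the rest_long alone.

How it is judged:
By the outcome, as a careful person would: the job done as asked, in the order asked, and still so for the second after the job is handed in, with the robot touching nothing.
It also fails if it takes over 128 s, if anything falls off the work surface, if the arm or the gripper's body presses on something with over 40 N, if the wrist force passes 120 N, or if a joint passes its speed limit or range.

## Working session

There is one attempt and no reset: what is moved stays moved. The work goes in short steps, Python scripts to look and compute and a tool call to move; the robot and the scene stay as the last step left them, time stands still between calls to the robot, and variables do not carry over. Pictures are saved under pics/ and viewed, at most 14 in all, crops included, and the job is handed in when it is done.

Besides the shell and the picture viewer there is one more tool, called by a JSON object that holds its "name" and its "arguments". servo_tool: Moves the arm, as the interface text tells. Its arguments: {"type":"object","properties":{"increments":{"type":"array","items":{"type":"object","properties":{"linear":{"type":"array","items":{"type":"number"}},"roll":{"type":"number"}}}},"claw":{"type":"number"},"grip_force":{"type":"number"}},"required":["increments"]}

```bash
mkdir -p pics; ls; python3 - <<'E'
from cell import env
import cv2
for n in ("top","scene"):
    c=env.camera(n); cv2.imwrite(f"pics/{n}0.png",c["image"][:,:,::-1]); print(c["camera_matrix"].tolist(),c["camera_from_world"].round(4).tolist(),[k for k in c])
o=env.get_obs();print(o["tcp_rot"],o["time_s"],o["grip_width"])
E
```

```text
pics
[[426.07428622840746, 0.0, 277.569276269602], [0.0, 426.07428622840746, 214.51102321090272], [0.0, 0.0, 1.0]] [[-0.0333, -0.9994, 0.0038, -0.0596], [0.9786, -0.0318, 0.2034, -0.4644], [-0.2032, 0.0104, 0.9791, -0.9017], [0.0, 0.0, 0.0, 1.0]] ['image', 'camera_matrix', 'camera_from_world']
[[531.4317463197978, 0.0, 278.98588824251965], [0.0, 531.4317463197978, 209.5397161608293], [0.0, 0.0, 1.0]] [[-0.447, 0.8942, -0.0226, 0.2709], [-0.629, -0.2963, 0.7188, 0.2294], [0.6361, 0.3355, 0.6949, -1.5778], [0.0, 0.0, 0.0, 1.0]] ['image', 'camera_matrix', 'camera_from_world']
[[-9.00108064e-01  4.35665385e-01 -1.07075160e-03]
 [ 4.35666613e-01  9.00106718e-01 -1.58074704e-03]
 [ 2.75113942e-04 -1.88933388e-03 -9.99998177e-01]] 0.1 0.08508824994604855
```

View pics/top0.png

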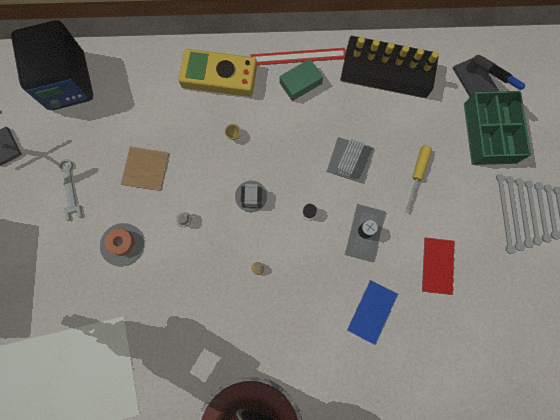

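View pics/scene0.png

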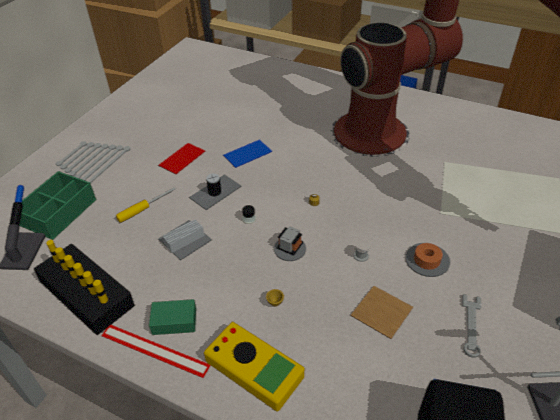

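The top view shows:
- capacitor (369,228) on the oblong rest
- heatsink (351,158) on the square rest
- transformer (251,195) on the small round rest
- toroid (119,242) already on its own large round rest
- free card (145,168)

I'll measure these on the top image.

```bash
cat > h.py <<'E'
from cell import env
import cv2, numpy as np
def ray_fixed(c,uv,z):
    uv=np.atleast_2d(uv).astype(float);K=c["camera_matrix"];T=c["camera_from_world"];R=T[:3,:3];o=-R.T@T[:3,3]
    d=np.c_[(uv[:,0]-K[0,2])/K[0,0],-(uv[:,1]-K[1,2])/K[1,1],-np.ones(len(uv))]@R
    return (o+d*((z-o[2])/d[:,2])[:,None])[:,:2]
def wrist():
    o=env.get_obs();c=env.camera("wrist");M=np.eye(4);M[:3,:3]=o["tcp_rot"];M[:3,3]=o["tcp_pos"]
    c["camera_from_world"]=np.linalg.inv(M@c["tool_from_camera"]);c["obs"]=o
    return c
def rect(p):   # min-area rectangle in mm: centre, size, angle of the long side (deg)
    (x,y),(w,h),a=cv2.minAreaRect((p*1000).astype(np.float32))
    if w<h: w,h,a=h,w,a+90
    return round(x,1),round(y,1),round(w,1),round(h,1),round((a+90)%180-90,1)
E
python3 - <<'E'
from h import *
c=env.camera("top");im=c["image"][:,:,::-1].copy()
S=4;big=cv2.resize(im,None,fx=S,fy=S,interpolation=cv2.INTER_CUBIC)
g=cv2.GaussianBlur(cv2.cvtColor(big,cv2.COLOR_BGR2GRAY),(0,0),3)
hsv=cv2.cvtColor(big,cv2.COLOR_BGR2HSV)
for n,(u,v),r in [("small",(251,195),26),("large",(121,244),32),("long",(366,233),38),("square",(351,160),32),("card",(145,168),30)]:
    x0,y0=int((u-r)*S),int((v-r)*S);sl=(slice(y0,y0+2*r*S),slice(x0,x0+2*r*S))
    if n=="card": m=(hsv[sl][:,:,1]>70).astype(np.uint8)
    else: t,m=cv2.threshold(g[sl],0,1,cv2.THRESH_BINARY_INV+cv2.THRESH_OTSU)
    m=cv2.morphologyEx(m,cv2.MORPH_CLOSE,np.ones((25,25)))
    cs,_=cv2.findContours(m,cv2.RETR_EXTERNAL,cv2.CHAIN_APPROX_NONE);k=max(cs,key=cv2.contourArea)[:,0,:]
    cv2.polylines(big,[k+[x0,y0]],True,(0,0,255),1)
    p=ray_fixed(c,(k+[x0,y0]+.5)/S-.5,0.004);print(n,rect(p),cv2.fitEllipse((p*1000).astype(np.float32)))
cv2.imwrite("pics/top1.png",big[450:1050,920:1720])
cap=ray_fixed(c,[370,228],.054);hs=ray_fixed(c,[351,157],.034);tr=ray_fixed(c,[251,195],.044);print(cap,hs,tr, ray_fixed(c,[[119,241]],.03), ray_fixed(c,[[309,211],[184,218],[233,131],[258,268]],.02))
T=wrist();print(T["tool_from_camera"].round(3),T["camera_matrix"].round(0))
E
```

```text
small (517.1, -25.4, 97.2, 75.8, 88.2) ((515.209716796875, -22.47569465637207), (71.69862365722656, 101.28657531738281), 160.51597595214844)
large (413.0, 284.2, 102.7, 99.4, 59.5) ((413.2178649902344, 284.14874267578125), (99.2924575805664, 102.75243377685547), 166.91151428222656)
long (418.8, -287.1, 125.5, 92.3, -17.5) ((421.9488830566406, -279.6025695800781), (90.37679290771484, 140.63909912109375), 71.2091293334961)
square (600.5, -255.3, 96.6, 94.9, -20.5) ((599.4979248046875, -254.60946655273438), (108.9076156616211, 110.2153549194336), 178.8234405517578)
card (594.7, 237.9, 96.2, 95.5, 79.3) ((594.5281982421875, 237.8086395263672), (111.0863265991211, 112.16197967529297), 164.62640380859375)
[[ 0.42396082 -0.27708693]] [[ 0.59616934 -0.25041441]] [[ 0.50988869 -0.01638309]] [[0.41685384 0.28187215]] [[ 0.47382809 -0.14764061]
 [ 0.46674283  0.13925534]
 [ 0.67527713  0.02462906]
 [ 0.3472437  -0.02731037]]
[[ 0.     0.961  0.277  0.07 ]
 [ 1.    -0.    -0.001  0.   ]
 [-0.001  0.277 -0.961 -0.141]
 [ 0.     0.     0.     1.   ]] [[371.   0. 284.]
 [  0. 371. 204.]
 [  0.   0.   1.]]
```

View pics/top1.png

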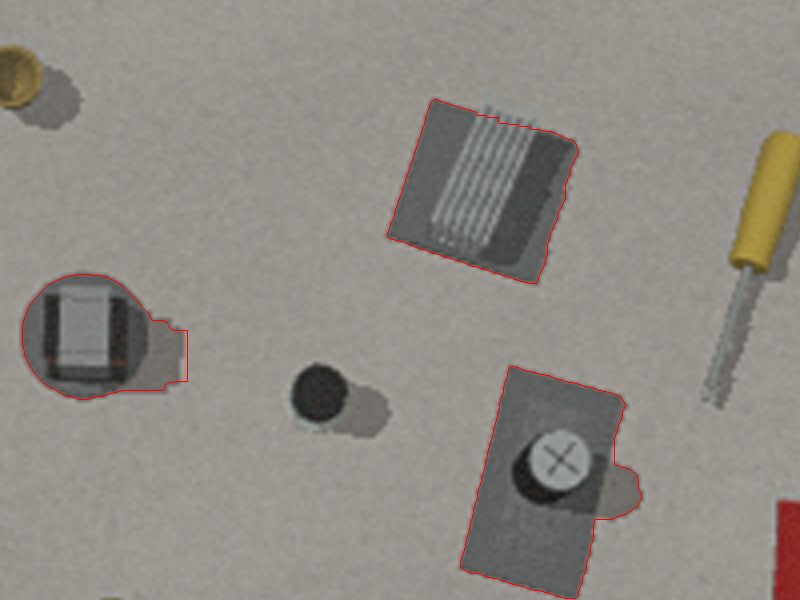

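Contours on the square and card fit well. The small and long rests are contaminated by shadows, so I'll use the wrist camera there. First, over to the capacitor.

{"name": "servo_tool", "arguments": {"increments": [{"linear":[0.016,-0.038,0]},{"linear":[0.016,-0.038,0]},{"linear":[0.016,-0.038,0]},{"linear":[0.016,-0.038,0]},{"linear":[0.016,-0.038,0]},{"linear":[0.016,-0.038,0]},{"linear":[0.016,-0.038,0]},{"linear":[0.016,-0.038,0]},{"linear":[0.016,-0.038,0]},{"linear":[0.016,-0.038,0]}]}}

```text
invalid input at $.increments[0]: expected keys linear, roll
```

{"name": "servo_tool", "arguments": {"increments": [{"linear":[0.004,-0.041,0]},{"linear":[0.004,-0.041,0]},{"linear":[0.004,-0.041,0]},{"linear":[0.004,-0.041,0]},{"linear":[0.004,-0.041,0]},{"linear":[0.004,-0.041,0]},{"linear":[0.004,-0.041,0]},{"linear":[0.004,-0.041,0]},{"linear":[0.004,-0.041,0]},{"linear":[0,0,0]}]}}

```text
invalid input at $.increments[0]: expected keys linear, roll
```

```bash
python3 - <<'E'
from h import *
c=wrist();np.save("pics/w1.npy",c,allow_pickle=True);cv2.imwrite("pics/w1.png",c["image"][:,:,::-1]);print(c["obs"]["tcp_pos"],c["obs"]["tcp_rot"][:,1],c["obs"]["joint_pos"],c["obs"]["time_s"])
E
```

```text
[0.27212814 0.56221823 0.2305336 ] [ 0.43572044  0.90008118 -0.0012553 ] [ 1.00093937e+00  5.31155771e-02  1.61375670e+00 -9.65789501e-06
  1.47598347e+00 -1.19017034e-01] 0.2
```

View pics/w1.png

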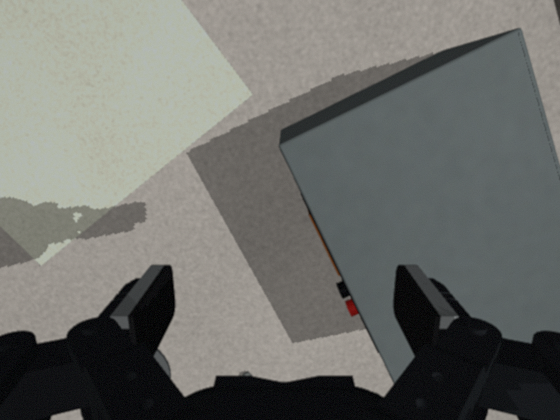

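The move was refused because every row needs a roll. The picture shows only the start area, with the fingers at the bottom. Retrying the move.

{"name": "servo_tool", "arguments": {"increments": [{"linear":[0.016,-0.038,0],"roll":0},{"linear":[0.016,-0.038,0],"roll":0},{"linear":[0.016,-0.038,0],"roll":0},{"linear":[0.016,-0.038,0],"roll":0},{"linear":[0.016,-0.038,0],"roll":0},{"linear":[0.016,-0.038,0],"roll":0},{"linear":[0.016,-0.038,0],"roll":0},{"linear":[0.016,-0.038,0],"roll":0},{"linear":[0.016,-0.038,0],"roll":0},{"linear":[0.016,-0.038,0],"roll":0}]}}

```text
time_s: 1.08
tcp_pos: [0.4326, 0.1807, 0.2315]
tcp_rot: [[-0.9, 0.435, 0.001], [0.435, 0.9, 0.0], [-0.001, 0.001, -1.0]]
ft_force: [1.3, 0.3, -0.3]
grip_width: 0.0855
finger_force: 0.0
```

{"name": "servo_tool", "arguments": {"increments": [{"linear":[0.004,-0.041,0],"roll":0},{"linear":[0.004,-0.041,0],"roll":0},{"linear":[0.004,-0.041,0],"roll":0},{"linear":[0.004,-0.041,0],"roll":0},{"linear":[0.004,-0.041,0],"roll":0},{"linear":[0.004,-0.041,0],"roll":0},{"linear":[0.004,-0.041,0],"roll":0},{"linear":[0.004,-0.041,0],"roll":0},{"linear":[0.004,-0.041,0],"roll":0},{"linear":[0,0,0],"roll":0}]}}

```text
time_s: 1.92
tcp_pos: [0.468, -0.1925, 0.2313]
tcp_rot: [[-0.897, 0.442, -0.0], [0.442, 0.897, -0.003], [-0.001, -0.003, -1.0]]
ft_force: [-0.0, 0.9, -0.5]
grip_width: 0.0851
finger_force: 0.0
```

```bash
python3 - <<'E'
from h import *
c=wrist();np.save("pics/w2.npy",c,allow_pickle=True);cv2.imwrite("pics/w2.png",c["image"][:,:,::-1]);print(c["obs"]["tcp_pos"],c["obs"]["tcp_rot"][:,1],c["obs"]["joint_pos"],c["obs"]["time_s"])
E
```

```text
[ 0.46802832 -0.19246182  0.23132195] [ 0.44179971  0.89711003 -0.00257114] [-0.53591065 -0.23813975  1.88462644 -0.00248621  1.4938292  -1.64891336] 1.9167
```

View pics/w2.png

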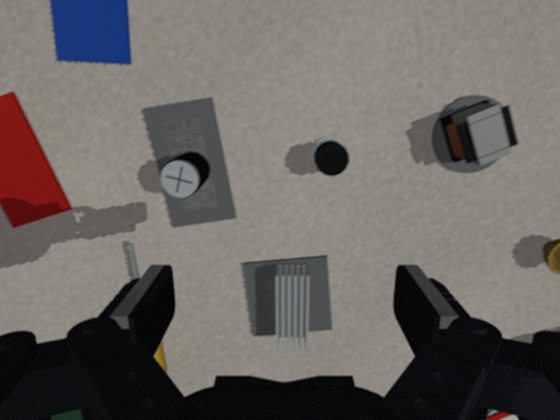

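The wrist view shows:
- capacitor top (180,179)
- long rest corners near (143,106), (212,98), (236,216), (173,227)
- square rest corners near (242,263), (326,256), (331,330), (251,335)
- heatsink at about (292,300)
- transformer core top (490,135) on the small disc (471,134)

I'll refine these numerically.

```bash
python3 - <<'E'
from h import *
c=np.load("pics/w2.npy",allow_pickle=True).item();im=c["image"][:,:,::-1].copy();g=cv2.cvtColor(im,cv2.COLOR_BGR2GRAY)
def sub(p):
    return cv2.cornerSubPix(g,np.float32(p)[:,None],(5,5),(-1,-1),(3,40,.01))[:,0]
for n,p in [("long",[(143,106),(212,98),(236,216),(173,227)]),("sq",[(242,263),(326,256),(331,330),(251,335)])]:
    s=sub(p);w=ray_fixed(c,s,.004)*1000
    e=np.roll(w,-1,0)-w;print(n,s.round(1).tolist(),w.mean(0).round(1),np.linalg.norm(e,axis=1).round(1),(np.degrees(np.arctan2(e[:,1],e[:,0]))%180).round(1))
# transformer core top & heatsink & capacitor top: bright
S=3;b=cv2.GaussianBlur(cv2.resize(g,None,fx=S,fy=S,interpolation=cv2.INTER_CUBIC),(0,0),1.5)
def top(n,x0,y0,x1,y1,z,close=1):
    r=b[y0*S:y1*S,x0*S:x1*S];t,m=cv2.threshold(r,0,1,cv2.THRESH_BINARY+cv2.THRESH_OTSU)
    m=cv2.morphologyEx(m,cv2.MORPH_CLOSE,np.ones((close,close)))
    k=max(cv2.findContours(m,0,1)[0],key=cv2.contourArea)[:,0]+[x0*S,y0*S];uv=(k+.5)/S-.5
    cv2.polylines(im,[np.int32(uv*1)],True,(0,0,255),1);print(n,t,rect(ray_fixed(c,uv,z)))
top("cap",162,160,200,197,.054); top("heat",264,265,320,345,.034,21); top("trafo",455,95,525,175,.044)
# small disc by circle fit on lower dark rim
h=[(434,142),(440,156),(455,170),(471,173),(487,169),(434,125),(443,108),(459,98)]
w=ray_fixed(c,h,.004)*1000;A=np.c_[2*w,np.ones(len(w))];x=np.linalg.lstsq(A,(w**2).sum(1),rcond=None)[0];print("small",x[:2],(x[2]+x[0]**2+x[1]**2)**.5)
d=cv2.resize(np.hstack([im[80:200,420:540],im[240:360,230:350],im[90:210,120:240]]),None,fx=2.2,fy=2.2,interpolation=cv2.INTER_CUBIC);cv2.imwrite("pics/c2.png",d)
E
```

```text
Traceback (most recent call last):
cv2.error: OpenCV(4.12.0) :-1: error: (-5:Bad argument) in function 'cornerSubPix'
> Overload resolution failed:
>  - Layout of the output array corners is incompatible with cv::Mat
>  - Expected Ptr<cv::UMat> for argument 'corners'
```

```bash
cat > m.py <<'E'
from h import *
c=np.load("pics/w2.npy",allow_pickle=True).item();im=c["image"][:,:,::-1].copy();g=cv2.cvtColor(im,cv2.COLOR_BGR2GRAY)
def sub(p):
    return cv2.cornerSubPix(g,np.array(p,np.float32).reshape(-1,1,2).copy(),(5,5),(-1,-1),(3,40,.01))[:,0]
for n,p in [("long",[(143,106),(212,98),(236,216),(173,227)]),("sq",[(242,263),(326,256),(331,330),(251,335)])]:
    s=sub(p);w=ray_fixed(c,s,.004)*1000
    e=np.roll(w,-1,0)-w;print(n,s.round(1).tolist(),w.mean(0).round(1),np.linalg.norm(e,axis=1).round(1),(np.degrees(np.arctan2(e[:,1],e[:,0]))%180).round(1))
S=3;b=cv2.GaussianBlur(cv2.resize(g,None,fx=S,fy=S,interpolation=cv2.INTER_CUBIC),(0,0),1.5)
def top(n,x0,y0,x1,y1,z,close=1):
    r=b[y0*S:y1*S,x0*S:x1*S];t,m=cv2.threshold(r,0,1,cv2.THRESH_BINARY+cv2.THRESH_OTSU)
    m=cv2.morphologyEx(m,cv2.MORPH_CLOSE,np.ones((close,close)))
    k=max(cv2.findContours(m,0,1)[0],key=cv2.contourArea)[:,0]+[x0*S,y0*S];uv=(k+.5)/S-.5
    cv2.polylines(im,[np.int32(uv*1)],True,(0,0,255),1);print(n,t,rect(ray_fixed(c,uv,z)))
top("cap",162,160,200,197,.054); top("heat",264,265,320,345,.034,21); top("trafo",455,95,525,175,.044)
h=[(434,142),(440,156),(455,170),(471,173),(487,169),(434,125),(443,108),(459,98)]
w=ray_fixed(c,h,.004)*1000;A=np.c_[2*w,np.ones(len(w))];x=np.linalg.lstsq(A,(w**2).sum(1),rcond=None)[0];print("small",x[:2],(x[2]+x[0]**2+x[1]**2)**.5)
d=cv2.resize(np.hstack([im[80:200,420:540],im[240:360,230:350],im[90:210,120:240]]),None,fx=2.2,fy=2.2,interpolation=cv2.INTER_CUBIC);cv2.imwrite("pics/c2.png",d)
E
python3 m.py
```

```text
long [[140.6999969482422, 109.30000305175781], [211.39999389648438, 96.69999694824219], [236.0, 217.5], [172.1999969482422, 227.10000610351562]] [ 423.4 -274.9] [ 69.8 122.8  68.4 122. ] [ 73.5 162.8  72.8 163.4]
sq [[240.5, 263.1000061035156], [326.5, 254.6999969482422], [331.29998779296875, 329.29998779296875], [253.6999969482422, 335.70001220703125]] [ 599.7 -252.1] [93.4 93.  89.6 92.2] [ 69.9 159.1  69.4 161.4]
cap 91.0 (427.2, -274.0, 32.8, 31.8, -31.4)
heat 93.0 (599.8, -248.3, 81.9, 59.4, -26.1)
trafo 85.0 (514.4, -13.9, 77.3, 62.2, -18.9)
small [518.06603094  -9.50622328] 39.60226555476814
```

View pics/c2.png

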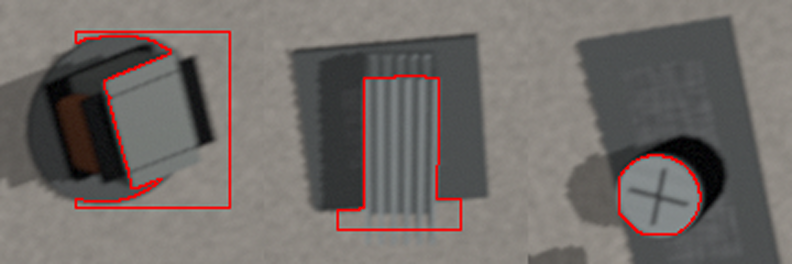

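The red outlines on the transformer and heatsink leaked, so those sizes are wrong. The capacitor (427,-274), the long rest (423,-275, -17°) and the square rest (600,-252, -20°) are good. Descending on the capacitor.

{"name": "servo_tool", "arguments": {"increments": [{"linear":[-0.005,-0.0105,-0.018],"roll":0},{"linear":[-0.005,-0.0105,-0.018],"roll":0},{"linear":[-0.005,-0.0105,-0.018],"roll":0},{"linear":[-0.005,-0.0105,-0.018],"roll":0},{"linear":[-0.005,-0.0105,-0.018],"roll":0},{"linear":[-0.005,-0.0105,-0.018],"roll":0},{"linear":[-0.005,-0.0105,-0.018],"roll":0},{"linear":[-0.005,-0.0105,-0.018],"roll":0},{"linear":[0,0,0],"roll":0},{"linear":[0,0,0],"roll":0}]}}

```text
time_s: 2.8
tcp_pos: [0.4277, -0.2692, 0.0864]
tcp_rot: [[-0.9, 0.436, -0.002], [0.436, 0.9, 0.002], [0.003, 0.001, -1.0]]
ft_force: [0.5, -0.3, -0.4]
grip_width: 0.0855
finger_force: 0.0
```

{"name": "servo_tool", "arguments": {"increments": [{"linear":[-0.002,-0.006,-0.011],"roll":0},{"linear":[0,0,-0.012],"roll":0},{"linear":[0,0,-0.012],"roll":0},{"linear":[0,0,-0.012],"roll":0},{"linear":[0,0,-0.012],"roll":0},{"linear":[0,0,-0.012],"roll":0},{"linear":[0,0,0],"roll":0},{"linear":[0,0,0],"roll":0},{"linear":[0,0,0],"roll":0},{"linear":[0,0,0],"roll":0}]}}

```text
time_s: 3.63
tcp_pos: [0.4269, -0.277, 0.0171]
tcp_rot: [[-0.9, 0.436, 0.001], [0.436, 0.9, -0.001], [-0.002, -0.0, -1.0]]
ft_force: [0.4, -0.2, 0.4]
grip_width: 0.0853
finger_force: 0.0
```

{"name": "servo_tool", "arguments": {"increments": [{"linear":[0,0,0],"roll":0},{"linear":[0,0,0],"roll":0},{"linear":[0,0,0],"roll":0},{"linear":[0,0,0],"roll":0},{"linear":[0,0,0],"roll":0},{"linear":[0,0,0],"roll":0},{"linear":[0,0,0],"roll":0},{"linear":[0,0,0],"roll":0},{"linear":[0,0,0],"roll":0},{"linear":[0,0,0],"roll":0}], "claw": 0.02, "grip_force": 25}}

```text
time_s: 4.47
tcp_pos: [0.4265, -0.2767, 0.0167]
tcp_rot: [[-0.9, 0.436, 0.0], [0.436, 0.9, -0.0], [-0.001, -0.0, -1.0]]
ft_force: [-0.2, 0.5, 4.0]
grip_width: 0.0357
finger_force: 25.1
```

{"name": "servo_tool", "arguments": {"increments": [{"linear":[0,0,0.02],"roll":0},{"linear":[0,0,0.04],"roll":0},{"linear":[0,0,0.04],"roll":0},{"linear":[0.012,0.036,0],"roll":0},{"linear":[0.012,0.036,0],"roll":0},{"linear":[0.012,0.036,0],"roll":0},{"linear":[0.012,0.036,0],"roll":0},{"linear":[0.012,0.036,0],"roll":0},{"linear":[0.012,0.036,0],"roll":0},{"linear":[0.012,0.036,0],"roll":0}]}}

```text
time_s: 5.3
tcp_pos: [0.5099, -0.0225, 0.1155]
tcp_rot: [[-0.9, 0.436, -0.001], [0.436, 0.9, 0.0], [0.001, -0.0, -1.0]]
ft_force: [1.1, -0.4, -1.2]
grip_width: 0.0355
finger_force: 25.3
```

{"name": "servo_tool", "arguments": {"increments": [{"linear":[0.012,0.037,0],"roll":0},{"linear":[0.012,0.037,0],"roll":0},{"linear":[0.012,0.037,0],"roll":0},{"linear":[0.012,0.037,0],"roll":0},{"linear":[0.012,0.037,0],"roll":0},{"linear":[0.012,0.037,0],"roll":0},{"linear":[0.012,0.037,-0.01],"roll":0},{"linear":[0,0,-0.025],"roll":0},{"linear":[0,0,-0.02],"roll":0},{"linear":[0,0,0],"roll":0}]}}

```text
time_s: 6.13
tcp_pos: [0.5899, 0.2342, 0.0547]
tcp_rot: [[-0.901, 0.434, -0.011], [0.434, 0.901, -0.003], [0.008, -0.007, -1.0]]
ft_force: [-0.2, -1.5, -2.5]
grip_width: 0.0353
finger_force: 25.5
```

{"name": "servo_tool", "arguments": {"increments": [{"linear":[0,0,0],"roll":0},{"linear":[0,0,-0.01],"roll":0},{"linear":[0,0,-0.01],"roll":0},{"linear":[0,0,-0.008],"roll":0},{"linear":[0,0,-0.006],"roll":0},{"linear":[0,0,-0.005],"roll":0},{"linear":[0,0,0],"roll":0},{"linear":[0,0,0],"roll":0},{"linear":[0,0,0],"roll":0},{"linear":[0,0,0],"roll":0}]}}

```text
time_s: 6.97
tcp_pos: [0.5948, 0.2347, 0.023]
tcp_rot: [[-0.9, 0.436, 0.001], [0.436, 0.9, 0.0], [-0.001, 0.001, -1.0]]
ft_force: [-0.6, 0.5, -0.6]
grip_width: 0.035
finger_force: 25.5
```

{"name": "servo_tool", "arguments": {"increments": [{"linear":[0,0,-0.002],"roll":0},{"linear":[0,0,-0.002],"roll":0},{"linear":[0,0,-0.002],"roll":0},{"linear":[0,0,0],"roll":0},{"linear":[0,0,0],"roll":0},{"linear":[0,0,0],"roll":0},{"linear":[0,0,0],"roll":0},{"linear":[0,0,0],"roll":0},{"linear":[0,0,0],"roll":0},{"linear":[0,0,0],"roll":0}]}}

```text
time_s: 7.8
tcp_pos: [0.5945, 0.2346, 0.0167]
tcp_rot: [[-0.9, 0.436, 0.0], [0.436, 0.9, 0.0], [-0.0, 0.0, -1.0]]
ft_force: [-1.2, -0.3, 5.0]
grip_width: 0.0351
finger_force: 25.8
```

{"name": "servo_tool", "arguments": {"increments": [{"linear":[0,0,0],"roll":0},{"linear":[0,0,0],"roll":0},{"linear":[0,0,0],"roll":0},{"linear":[0,0,0],"roll":0},{"linear":[0,0,0],"roll":0},{"linear":[0,0,0],"roll":0},{"linear":[0,0,0.02],"roll":0},{"linear":[0,0,0.04],"roll":0},{"linear":[0,0,0.04],"roll":0},{"linear":[0,0,0.04],"roll":0}], "claw": 0.07}}

```text
time_s: 8.63
tcp_pos: [0.5936, 0.2343, 0.1571]
tcp_rot: [[-0.9, 0.436, -0.002], [0.436, 0.9, -0.0], [0.001, -0.001, -1.0]]
ft_force: [-0.1, 0.9, 0.4]
grip_width: 0.0699
finger_force: 0.0
```

{"name": "servo_tool", "arguments": {"increments": [{"linear":[0,-0.04,0.01],"roll":0},{"linear":[0,-0.04,0.01],"roll":0},{"linear":[0,-0.04,0.01],"roll":0},{"linear":[0,-0.04,0.01],"roll":0},{"linear":[0,-0.04,0],"roll":0},{"linear":[0,-0.04,0],"roll":0},{"linear":[0,-0.04,0],"roll":0},{"linear":[0,-0.04,0],"roll":0},{"linear":[0,-0.04,0],"roll":0},{"linear":[0,-0.04,0],"roll":0}]}}

```text
time_s: 9.47
tcp_pos: [0.5939, -0.1674, 0.1964]
tcp_rot: [[-0.9, 0.436, 0.0], [0.436, 0.9, -0.0], [-0.0, 0.0, -1.0]]
ft_force: [-0.8, 0.7, 0.3]
grip_width: 0.0703
finger_force: 0.0
```

{"name": "servo_tool", "arguments": {"increments": [{"linear":[0,-0.03,0],"roll":0},{"linear":[0,-0.03,0],"roll":0},{"linear":[0,-0.02,0],"roll":0},{"linear":[0,0,0],"roll":0},{"linear":[0,0,0],"roll":0},{"linear":[0,0,0],"roll":0},{"linear":[0,0,0],"roll":0},{"linear":[0,0,0],"roll":0},{"linear":[0,0,0],"roll":0},{"linear":[0,0,0],"roll":0}]}}

```text
time_s: 10.3
tcp_pos: [0.5944, -0.2447, 0.1964]
tcp_rot: [[-0.901, 0.435, 0.0], [0.435, 0.901, -0.0], [-0.0, 0.0, -1.0]]
ft_force: [-0.1, -0.1, -0.3]
grip_width: 0.0699
finger_force: 0.0
```

```bash
python3 - <<'E'
from h import *
c=wrist();np.save("pics/w3.npy",c,allow_pickle=True);cv2.imwrite("pics/w3.png",c["image"][:,:,::-1]);print(c["obs"]["tcp_pos"],c["obs"]["tcp_rot"][:,1],c["obs"]["joint_pos"],c["obs"]["time_s"])
E
```

```text
[ 0.59444368 -0.2446987   0.19639968] [4.34708994e-01 9.00570980e-01 2.07374936e-05] [-5.06198871e-01  1.16823137e-01  1.60367808e+00  2.82232338e-05
  1.42096523e+00 -1.62728429e+00] 10.3
```

View pics/w3.png

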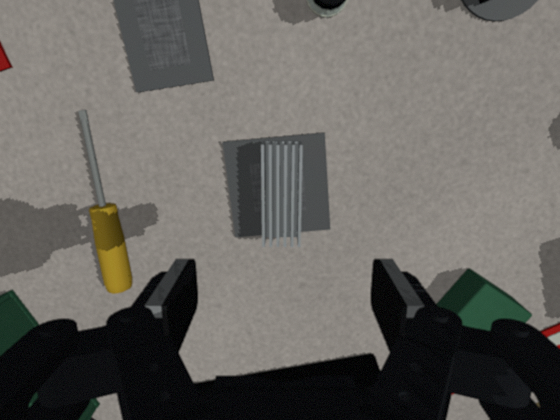

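The view shows the heatsink fins spanning about x 262–302, rows 142–245, with the square rest around them. The long rest is empty at upper left. Casting rays.

```bash
python3 - <<'E'
from h import *
c=np.load("pics/w3.npy",allow_pickle=True).item();im=c["image"][:,:,::-1].copy();g=cv2.cvtColor(im,cv2.COLOR_BGR2GRAY).astype(float)
print(g[160,252:310].astype(int).tolist());print(g[225,252:310].astype(int).tolist());print(g[130:156,264:299].max(1).astype(int).tolist(),g[230:256,264:299].max(1).astype(int).tolist())
w=ray_fixed(c,[(262,143),(302,142),(300,244),(263,244)],.034)*1000;e=np.roll(w,-1,0)-w
print(w.mean(0),np.linalg.norm(e,axis=1),np.degrees(np.arctan2(e[:,1],e[:,0])))
g8=g.astype(np.uint8)
s=cv2.cornerSubPix(g8,np.array([(222,141),(324,133),(330,229),(234,237)],np.float32).reshape(-1,1,2),(5,5),(-1,-1),(3,40,.01))[:,0]
w=ray_fixed(c,s,.004)*1000;e=np.roll(w,-1,0)-w;print("sq",w.mean(0),np.linalg.norm(e,axis=1),np.degrees(np.arctan2(e[:,1],e[:,0]))%180)
E
```

```text
[52, 52, 50, 53, 52, 51, 50, 49, 70, 117, 135, 126, 87, 73, 82, 94, 111, 129, 135, 117, 90, 83, 89, 95, 117, 133, 133, 112, 92, 89, 90, 100, 124, 134, 128, 106, 93, 90, 89, 100, 124, 137, 122, 101, 92, 87, 78, 102, 131, 134, 106, 80, 76, 77, 79, 79, 78, 79]
[51, 51, 50, 52, 51, 52, 51, 50, 53, 78, 116, 131, 115, 86, 80, 89, 97, 120, 132, 122, 93, 85, 88, 95, 114, 130, 128, 104, 88, 89, 91, 107, 127, 130, 115, 96, 87, 87, 92, 118, 131, 118, 101, 89, 81, 81, 114, 132, 123, 95, 79, 77, 79, 76, 77, 77, 80, 81]
[145, 143, 142, 144, 145, 139, 135, 107, 83, 79, 82, 107, 123, 108, 98, 124, 137, 137, 136, 136, 135, 137, 134, 135, 136, 135] [131, 133, 132, 132, 131, 132, 132, 132, 137, 136, 138, 138, 141, 138, 138, 137, 138, 139, 140, 138, 139, 138, 140, 140, 140, 141]
[ 602.83161826 -250.21701966] [32.52951057 89.06794842 32.53109334 88.25076521] [  65.67382595  -26.09487927 -115.76581567  153.8943795 ]
sq [ 600.94352955 -254.08635155] [94.72414345 91.80943925 89.8456542  92.0333606 ] [ 69.70185991 159.23658991  69.78737557 162.27578025]
```

{"name": "servo_tool", "arguments": {"increments": [{"linear":[0.0075,-0.005,-0.03],"roll":0},{"linear":[0,0,-0.035],"roll":0},{"linear":[0,0,-0.035],"roll":0},{"linear":[0,0,-0.035],"roll":0},{"linear":[0,0,-0.02],"roll":0},{"linear":[0,0,-0.01],"roll":0},{"linear":[0,0,-0.01],"roll":0},{"linear":[0,0,0],"roll":0},{"linear":[0,0,0],"roll":0},{"linear":[0,0,0],"roll":0}]}}

```text
time_s: 11.18
tcp_pos: [0.6033, -0.2512, 0.0236]
tcp_rot: [[-0.9, 0.436, 0.003], [0.436, 0.9, -0.002], [-0.004, -0.0, -1.0]]
ft_force: [1.0, -0.4, -0.1]
grip_width: 0.0701
finger_force: 0.0
```

{"name": "servo_tool", "arguments": {"increments": [{"linear":[0,0,-0.005],"roll":0},{"linear":[0,0,-0.005],"roll":0},{"linear":[0,0,-0.004],"roll":0},{"linear":[0,0,0],"roll":0},{"linear":[0,0,0],"roll":0},{"linear":[0,0,0],"roll":0},{"linear":[0,0,0],"roll":0},{"linear":[0,0,0],"roll":0},{"linear":[0,0,0],"roll":0},{"linear":[0,0,0],"roll":0}]}}

```text
time_s: 12.02
tcp_pos: [0.6019, -0.2505, 0.0075]
tcp_rot: [[-0.9, 0.436, 0.0], [0.436, 0.9, -0.0], [-0.0, -0.0, -1.0]]
ft_force: [-0.8, 0.8, 1.0]
grip_width: 0.07
finger_force: 0.0
```

{"name": "servo_tool", "arguments": {"increments": [{"linear":[0,0,0],"roll":0},{"linear":[0,0,0],"roll":0},{"linear":[0,0,0],"roll":0},{"linear":[0,0,0],"roll":0},{"linear":[0,0,0],"roll":0},{"linear":[0,0,0],"roll":0},{"linear":[0,0,0],"roll":0},{"linear":[0,0,0],"roll":0},{"linear":[0,0,0],"roll":0},{"linear":[0,0,0],"roll":0}], "claw": 0.02, "grip_force": 30}}

```text
time_s: 12.85
tcp_pos: [0.6019, -0.2505, 0.0074]
tcp_rot: [[-0.9, 0.436, 0.0], [0.436, 0.9, -0.0], [-0.0, -0.0, -1.0]]
ft_force: [-0.5, -1.3, 0.4]
grip_width: 0.0334
finger_force: 31.0
```

{"name": "servo_tool", "arguments": {"increments": [{"linear":[0,0,0.02],"roll":0},{"linear":[0,0,0.03],"roll":0},{"linear":[0,0,0.03],"roll":0},{"linear":[-0.03,-0.004,0],"roll":1.5},{"linear":[-0.03,-0.004,0],"roll":1.5},{"linear":[-0.03,-0.004,0],"roll":1.5},{"linear":[-0.03,-0.004,0],"roll":1.5},{"linear":[-0.03,-0.004,0],"roll":1.5},{"linear":[-0.029,-0.0045,0],"roll":1.2},{"linear":[0,0,0],"roll":0}]}}

```text
time_s: 13.68
tcp_pos: [0.4181, -0.2742, 0.0854]
tcp_rot: [[-0.955, 0.296, -0.005], [0.296, 0.955, 0.002], [0.005, 0.001, -1.0]]
ft_force: [-0.8, 0.0, -1.8]
grip_width: 0.0337
finger_force: 30.8
```

{"name": "servo_tool", "arguments": {"increments": [{"linear":[0,0,0],"roll":0},{"linear":[0,0,0],"roll":0},{"linear":[0,0,-0.02],"roll":0},{"linear":[0,0,-0.02],"roll":0},{"linear":[0,0,-0.02],"roll":0},{"linear":[0,0,-0.005],"roll":0},{"linear":[0,0,0],"roll":0},{"linear":[0,0,0],"roll":0},{"linear":[0,0,0],"roll":0},{"linear":[0,0,0],"roll":0}]}}

```text
time_s: 14.52
tcp_pos: [0.424, -0.2758, 0.0239]
tcp_rot: [[-0.956, 0.294, 0.002], [0.294, 0.956, -0.002], [-0.003, -0.001, -1.0]]
ft_force: [0.2, -0.1, 0.1]
grip_width: 0.0336
finger_force: 30.7
```

```bash
python3 - <<'E'
from h import *
c=wrist();np.save("pics/w4.npy",c,allow_pickle=True);cv2.imwrite("pics/w4.png",c["image"][:,:,::-1]);print(c["obs"]["tcp_pos"],c["obs"]["tcp_rot"][:,1],c["obs"]["time_s"],c["obs"]["ft_force"])
E
```

```text
[ 0.42396391 -0.27577474  0.02389062] [ 0.2942949   0.95571396 -0.00116173] 14.5167 [ 0.16083546 -0.12197357  0.12250986]
```

View pics/w4.png

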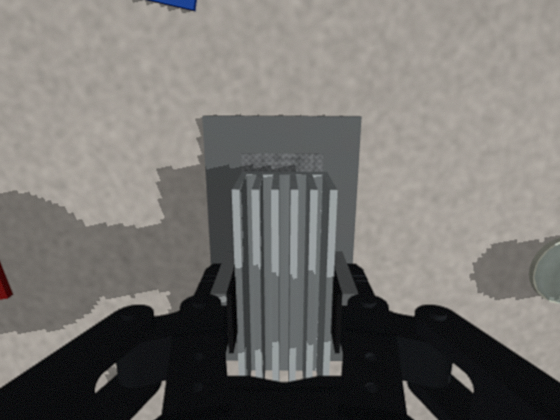

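The view shows the heatsink aligned with the long rest (edges x 203–361, near edge at row 116). I'll check the near-edge distance.

```bash
python3 - <<'E'
from h import *
c=np.load("pics/w4.npy",allow_pickle=True).item();R=c["obs"]["tcp_rot"];t=c["obs"]["tcp_pos"]
f=lambda p,z:((ray_fixed(c,p,z)-t[:2])@R[:2,:2]*1000).round(1).tolist()
print("rest edge",f([(203,116),(361,116),(203,150),(359,150)],.004),"mark",f([(241,160),(323,160),(241,154)],.004),"hs top",f([(232,188),(338,188)],.0505),"hs base",f([(238,176),(330,176)],.0265))
E
```

```text
rest edge [[62.2, -34.0], [62.3, 32.8], [47.9, -34.8], [47.9, 32.8]] mark [[43.5, -18.5], [43.5, 17.3], [46.1, -18.4]] hs top [[42.4, -16.3], [42.4, 17.4]] hs base [[41.1, -17.2], [41.2, 17.8]]
```

{"name": "servo_tool", "arguments": {"increments": [{"linear":[-0.002,-0.0005,-0.004],"roll":0},{"linear":[0,0,-0.004],"roll":0},{"linear":[0,0,-0.003],"roll":0},{"linear":[0,0,-0.003],"roll":0},{"linear":[0,0,-0.002],"roll":0},{"linear":[0,0,0],"roll":0},{"linear":[0,0,0],"roll":0},{"linear":[0,0,0],"roll":0},{"linear":[0,0,0],"roll":0},{"linear":[0,0,0],"roll":0}]}}

```text
time_s: 15.4
tcp_pos: [0.4209, -0.2756, 0.0073]
tcp_rot: [[-0.956, 0.294, -0.001], [0.294, 0.956, 0.0], [0.001, 0.0, -1.0]]
ft_force: [-3.8, 2.8, 7.9]
grip_width: 0.0337
finger_force: 31.9
```

{"name": "servo_tool", "arguments": {"increments": [{"linear":[0,0,0],"roll":0},{"linear":[0,0,0],"roll":0},{"linear":[0,0,0],"roll":0},{"linear":[0,0,0],"roll":0},{"linear":[0,0,0],"roll":0},{"linear":[0,0,0],"roll":0},{"linear":[0,0,0.02],"roll":0},{"linear":[0,0,0.04],"roll":0},{"linear":[0,0,0.04],"roll":0},{"linear":[0,0,0.04],"roll":0}], "claw": 0.06}}

```text
time_s: 16.23
tcp_pos: [0.4202, -0.2749, 0.1473]
tcp_rot: [[-0.956, 0.294, -0.001], [0.294, 0.956, 0.001], [0.001, 0.001, -1.0]]
ft_force: [0.3, -1.5, 0.1]
grip_width: 0.06
finger_force: 0.0
```

{"name": "servo_tool", "arguments": {"increments": [{"linear":[0.012,0.0325,0.005],"roll":0},{"linear":[0.012,0.0325,0.005],"roll":0},{"linear":[0.012,0.0325,0.005],"roll":0},{"linear":[0.012,0.0325,0.005],"roll":0},{"linear":[0.012,0.0325,0.005],"roll":0},{"linear":[0.012,0.0325,0.005],"roll":0},{"linear":[0.012,0.0325,0.005],"roll":0},{"linear":[0.01,0.0325,0.005],"roll":0},{"linear":[0,0,0],"roll":0},{"linear":[0,0,0],"roll":0}], "claw": 0.075}}

```text
time_s: 17.07
tcp_pos: [0.5151, -0.0141, 0.1865]
tcp_rot: [[-0.957, 0.291, 0.0], [0.291, 0.957, -0.0], [-0.0, -0.0, -1.0]]
ft_force: [-0.5, -0.4, 0.3]
grip_width: 0.0748
finger_force: 0.0
```

```bash
python3 - <<'E'
from h import *
env.camera("top")
c=wrist();np.save("pics/w5.npy",c,allow_pickle=True);cv2.imwrite("pics/w5.png",c["image"][:,:,::-1]);print(c["obs"]["tcp_pos"],c["obs"]["tcp_rot"][:,1],c["obs"]["joint_pos"],c["obs"]["time_s"])
E
```

```text
[ 0.51466749 -0.0151726   0.18611505] [ 2.93106397e-01  9.56079646e-01 -5.91722653e-04] [-1.73780792e-01 -1.82039490e-01  1.91299526e+00 -5.58961960e-04
  1.41099433e+00 -1.44701361e+00] 17.1167
```

View pics/w5.png

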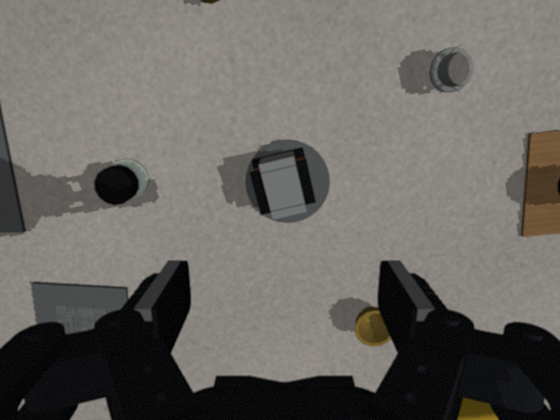

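```bash
python3 - <<'E'
from h import *
im=cv2.imread("pics/w5.png");cv2.imwrite("pics/c5.png",cv2.resize(cv2.convertScaleAbs(im[135:227,240:335],alpha=1.6),None,fx=6,fy=6,interpolation=cv2.INTER_CUBIC))
E
```

```text
(no output)
```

View pics/c5.png

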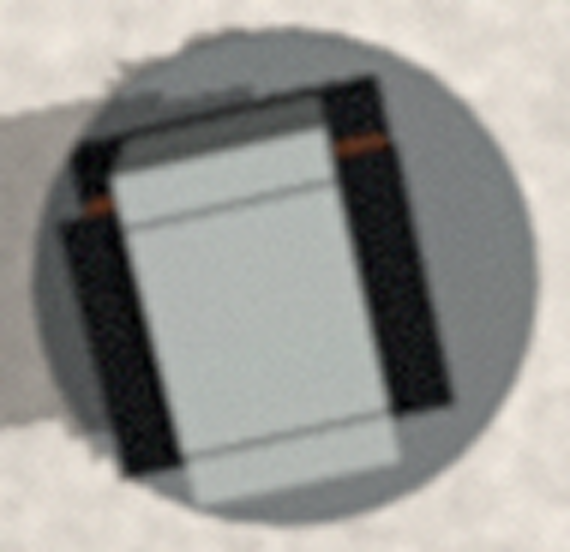

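The crop clearly shows the steel core's top corners at crop (110,177), (325,125), (400,462), (195,507), with the coil to left and right. The disc spans crop x 33–540, y 28–523.

```bash
python3 - <<'E'
from h import *
c=np.load("pics/w5.npy",allow_pickle=True).item()
k=lambda p:np.array(p,float)/6+[240,135]-.4
w=ray_fixed(c,k([(110,177),(325,125),(400,462),(195,507)]),.044)*1000;e=np.roll(w,-1,0)-w
print(w.mean(0),np.linalg.norm(e,axis=1),np.degrees(np.arctan2(e[:,1],e[:,0]))%180)
w=ray_fixed(c,k([(33,280),(540,280),(286,28),(286,523)]),.004)*1000;print(w,(w[0]+w[1])/2,(w[2]+w[3])/2,np.linalg.norm(w[0]-w[1]),np.linalg.norm(w[2]-w[3]))
# top view check of long/square rest and heatsink handled elsewhere
E
```

```text
[513.38141199 -15.46996643] [28.38202648 46.22635873 28.09759119 45.89391481] [ 86.63608978 175.8953665   85.96388975 176.24753305]
[[506.82227499 -48.53629947]
 [528.87913775  23.48943867]
 [482.31954586  -1.82751128]
 [554.29519825 -23.65676575]] [517.85070637 -12.5234304 ] [518.30737206 -12.74213851] 75.327366542602 75.21310316915952
```

{"name": "servo_tool", "arguments": {"increments": [{"linear":[0,0,-0.005],"roll":-7},{"linear":[0,0,-0.005],"roll":-7},{"linear":[0,0,-0.01],"roll":-7},{"linear":[0,0,-0.01],"roll":-7},{"linear":[0,0,-0.01],"roll":-7},{"linear":[0,0,-0.01],"roll":-7},{"linear":[0,0,-0.01],"roll":-7},{"linear":[0,0,-0.01],"roll":-7},{"linear":[0,0,-0.01],"roll":-7},{"linear":[0,0,-0.01],"roll":-7}]}}

```text
time_s: 18.0
tcp_pos: [0.5142, -0.0171, 0.0954]
tcp_rot: [[-0.041, 0.999, -0.001], [0.999, 0.041, -0.0], [-0.0, -0.001, -1.0]]
ft_force: [0.2, 0.5, 1.2]
grip_width: 0.0751
finger_force: 0.0
```

{"name": "servo_tool", "arguments": {"increments": [{"linear":[0,0,-0.01],"roll":-7},{"linear":[0,0,0],"roll":0},{"linear":[0,0,0],"roll":0},{"linear":[0,0,0],"roll":0},{"linear":[0,0,0],"roll":0},{"linear":[0,0,0],"roll":0},{"linear":[0,0,0],"roll":0},{"linear":[0,0,0],"roll":0},{"linear":[0,0,0],"roll":0},{"linear":[0,0,0],"roll":0}]}}

```text
time_s: 18.83
tcp_pos: [0.5148, -0.0154, 0.0864]
tcp_rot: [[0.072, 0.997, 0.0], [0.997, -0.072, -0.0], [-0.0, 0.0, -1.0]]
ft_force: [0.5, -0.1, 0.0]
grip_width: 0.075
finger_force: 0.0
```

Yaw is now -4.1°, and the x, y position is within 1.5 mm. Going down and gripping.

{"name": "servo_tool", "arguments": {"increments": [{"linear":[-0.001,0,-0.02],"roll":0},{"linear":[0,0,-0.02],"roll":0},{"linear":[0,0,-0.012],"roll":0},{"linear":[0,0,-0.01],"roll":0},{"linear":[0,0,-0.01],"roll":0},{"linear":[0,0,0],"roll":0},{"linear":[0,0,0],"roll":0},{"linear":[0,0,0],"roll":0},{"linear":[0,0,0],"roll":0},{"linear":[0,0,0],"roll":0}]}}

```text
time_s: 19.67
tcp_pos: [0.5146, -0.0156, 0.0153]
tcp_rot: [[0.072, 0.997, 0.002], [0.997, -0.072, -0.0], [-0.0, 0.002, -1.0]]
ft_force: [-0.0, 0.6, 0.8]
grip_width: 0.0748
finger_force: 0.0
```

{"name": "servo_tool", "arguments": {"increments": [{"linear":[0,0,0],"roll":0},{"linear":[0,0,0],"roll":0},{"linear":[0,0,0],"roll":0},{"linear":[0,0,0],"roll":0},{"linear":[0,0,0],"roll":0},{"linear":[0,0,0],"roll":0},{"linear":[0,0,0],"roll":0},{"linear":[0,0,0],"roll":0},{"linear":[0,0,0],"roll":0},{"linear":[0,0,0],"roll":0}], "claw": 0.03, "grip_force": 40}}

```text
time_s: 20.5
tcp_pos: [0.5141, -0.0155, 0.0148]
tcp_rot: [[0.072, 0.997, 0.001], [0.997, -0.072, -0.0], [-0.0, 0.001, -1.0]]
ft_force: [-2.0, -0.2, 4.4]
grip_width: 0.0455
finger_force: 43.2
```

{"name": "servo_tool", "arguments": {"increments": [{"linear":[0,0,0.02],"roll":0},{"linear":[0,0,0.03],"roll":0},{"linear":[0,0,0.03],"roll":0},{"linear":[0.0124,-0.034,0],"roll":-2.3},{"linear":[0.0124,-0.034,0],"roll":-2.3},{"linear":[0.0124,-0.034,0],"roll":-2.3},{"linear":[0.0124,-0.034,0],"roll":-2.3},{"linear":[0.0124,-0.034,0],"roll":-2.3},{"linear":[0.0124,-0.034,0],"roll":-2.3},{"linear":[0.012,-0.034,0],"roll":-2.4}]}}

```text
time_s: 21.33
tcp_pos: [0.5995, -0.2546, 0.0921]
tcp_rot: [[0.349, 0.937, -0.003], [0.937, -0.349, 0.002], [0.001, -0.003, -1.0]]
ft_force: [0.2, -0.4, -2.4]
grip_width: 0.0452
finger_force: 42.5
```

{"name": "servo_tool", "arguments": {"increments": [{"linear":[0,0,0],"roll":0},{"linear":[0,0,0],"roll":0},{"linear":[0,0,-0.02],"roll":0},{"linear":[0,0,-0.02],"roll":0},{"linear":[0,0,-0.01],"roll":0},{"linear":[0,0,-0.01],"roll":0},{"linear":[0,0,0],"roll":0},{"linear":[0,0,0],"roll":0},{"linear":[0,0,0],"roll":0},{"linear":[0,0,0],"roll":0}]}}

```text
time_s: 22.17
tcp_pos: [0.6012, -0.2538, 0.0359]
tcp_rot: [[0.347, 0.938, 0.002], [0.938, -0.347, -0.001], [-0.0, 0.003, -1.0]]
ft_force: [-0.5, 0.1, -1.1]
grip_width: 0.0454
finger_force: 42.6
```

```bash
python3 - <<'E'
from h import *
c=wrist();np.save("pics/w6.npy",c,allow_pickle=True);cv2.imwrite("pics/w6.png",c["image"][:,:,::-1]);print(c["obs"]["tcp_pos"],c["obs"]["tcp_rot"][:,1],c["obs"]["time_s"],c["obs"]["ft_force"])
E
```

```text
[ 0.60116193 -0.25380115  0.03587938] [ 0.93778683 -0.34720251  0.00250555] 22.1667 [-0.54301123  0.05698304 -1.07625844]
```

View pics/w6.png

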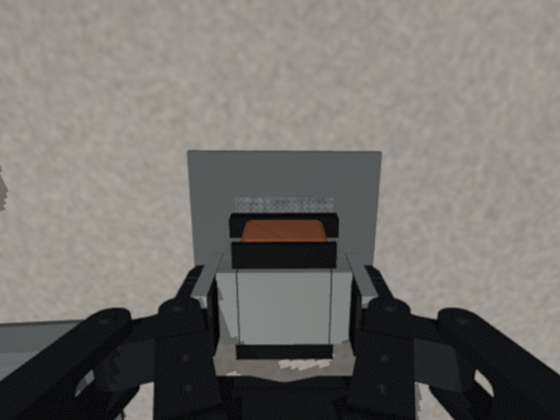

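The view shows the transformer aligned with the square rest: edge row 151, x 187–382, marking x 235–335.

```bash
python3 - <<'E'
from h import *
c=np.load("pics/w6.npy",allow_pickle=True).item();R=c["obs"]["tcp_rot"];t=c["obs"]["tcp_pos"]
f=lambda p,z:((ray_fixed(c,p,z)-t[:2])@R[:2,:2]*1000).round(1).tolist()
print("edge",f([(188,151),(381.5,151)],.004),"mark",f([(235,197),(335,197)],.004),"coil cheek top",f([(232,243),(337,243),(232,267),(337,267)],.065),f([(236,345),(333,345),(236,358)],.065))
E
```

```text
edge [[46.4, -44.2], [46.4, 46.0]] mark [[24.2, -23.1], [24.2, 25.2]] coil cheek top [[25.1, -16.5], [25.1, 17.6], [16.6, -16.8], [16.6, 18.0]] [[-13.6, -16.5], [-13.6, 17.8], [-19.0, -16.7]]
```

{"name": "servo_tool", "arguments": {"increments": [{"linear":[0,0,-0.006],"roll":0},{"linear":[0,0,-0.005],"roll":0},{"linear":[0,0,-0.004],"roll":0},{"linear":[0,0,-0.003],"roll":0},{"linear":[0,0,-0.003],"roll":0},{"linear":[0,0,0],"roll":0},{"linear":[0,0,0],"roll":0},{"linear":[0,0,0],"roll":0},{"linear":[0,0,0],"roll":0},{"linear":[0,0,0],"roll":0}]}}

```text
time_s: 23.05
tcp_pos: [0.6005, -0.2536, 0.0148]
tcp_rot: [[0.347, 0.938, -0.0], [0.938, -0.347, -0.0], [-0.0, -0.0, -1.0]]
ft_force: [-4.2, 1.8, 6.8]
grip_width: 0.046
finger_force: 43.9
```

{"name": "servo_tool", "arguments": {"increments": [{"linear":[0,0,0],"roll":0},{"linear":[0,0,0],"roll":0},{"linear":[0,0,0],"roll":0},{"linear":[0,0,0],"roll":0},{"linear":[0,0,0],"roll":0},{"linear":[0,0,0],"roll":0},{"linear":[0,0,0.02],"roll":0},{"linear":[0,0,0.04],"roll":0},{"linear":[0,0,0.04],"roll":0},{"linear":[0,0,0.04],"roll":0}], "claw": 0.07}}

```text
time_s: 23.88
tcp_pos: [0.5996, -0.2531, 0.1541]
tcp_rot: [[0.347, 0.938, -0.001], [0.938, -0.347, 0.001], [0.0, -0.002, -1.0]]
ft_force: [0.1, -0.3, -0.2]
grip_width: 0.07
finger_force: 0.0
```

{"name": "servo_tool", "arguments": {"increments": [{"linear":[0,0.04,0],"roll":0},{"linear":[0,0.04,0],"roll":0},{"linear":[0,0.04,0],"roll":0},{"linear":[0,0.04,0],"roll":0},{"linear":[0,0.04,0],"roll":0},{"linear":[0,0.04,0],"roll":0},{"linear":[0,0.04,0],"roll":0},{"linear":[0,0.04,0],"roll":0},{"linear":[0,0.04,0],"roll":0},{"linear":[0,0.04,0],"roll":0}]}}

```text
time_s: 24.72
tcp_pos: [0.5998, 0.1485, 0.1534]
tcp_rot: [[0.347, 0.938, 0.0], [0.938, -0.347, 0.0], [0.0, 0.0, -1.0]]
ft_force: [-0.1, -0.4, -0.7]
grip_width: 0.0701
finger_force: 0.0
```

{"name": "servo_tool", "arguments": {"increments": [{"linear":[-0.001,0.03,0],"roll":0},{"linear":[-0.001,0.03,0],"roll":0},{"linear":[-0.001,0.028,0],"roll":0},{"linear":[-0.001,0,0],"roll":0},{"linear":[-0.001,0,0],"roll":0},{"linear":[-0.001,0,0],"roll":0},{"linear":[0,0,0],"roll":0},{"linear":[0,0,0],"roll":0},{"linear":[0,0,0],"roll":0},{"linear":[0,0,0],"roll":0}]}}

```text
time_s: 25.55
tcp_pos: [0.5944, 0.2337, 0.1534]
tcp_rot: [[0.349, 0.937, 0.0], [0.937, -0.349, -0.0], [0.0, 0.0, -1.0]]
ft_force: [0.7, -0.3, -0.8]
grip_width: 0.0699
finger_force: 0.0
```

```bash
python3 - <<'E'
from h import *
c=wrist();np.save("pics/w7.npy",c,allow_pickle=True);g=cv2.cvtColor(c["image"],cv2.COLOR_RGB2GRAY);cv2.imwrite("pics/w7.png",c["image"][:,:,::-1])
T=c["camera_from_world"];p=T[:3,:3]@[.5945,.2345,.054]+T[:3,3];K=c["camera_matrix"];u,v=K[0,0]*p[0]/-p[2]+K[0,2],-K[1,1]*p[1]/-p[2]+K[1,2];print("expect",u,v)
S=4;u0,v0=int(u)-40,int(v)-40;r=c["image"][v0:v0+80,u0:u0+80].astype(int);m=((r.min(2)>85)&(r.max(2)-r.min(2)<22)).astype(np.uint8)
m=cv2.morphologyEx(m,cv2.MORPH_CLOSE,np.ones((5,5)));k=max(cv2.findContours(m,0,1)[0],key=cv2.contourArea);(x,y),R=cv2.minEnclosingCircle(k)
print(x+u0,y+v0,R,ray_fixed(c,[x+u0,y+v0],.054),c["obs"]["tcp_pos"])
cv2.imwrite("pics/c7.png",cv2.resize(np.hstack([c["image"][v0:v0+80,u0:u0+80,::-1],np.repeat(m[:,:,None]*255,3,2)]),None,fx=4,fy=4))
E
```

```text
expect 283.092512346657 204.51977986416554
283.9000015258789 202.79999923706055 24.200305938720703 [[0.59543166 0.23544261]] [0.59439664 0.23371482 0.15335736]
```

View pics/w7.png

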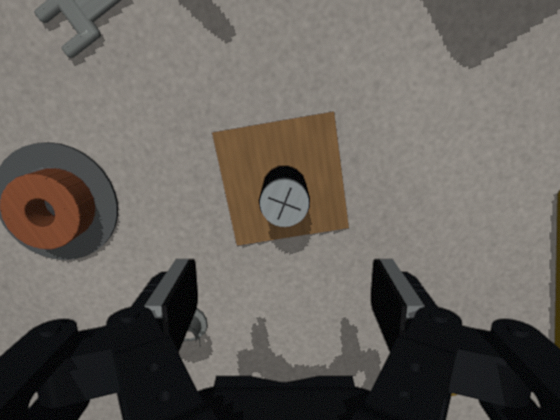

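The capacitor stands upright at (595.4, 235.4), top at pixel (284,203). The toroid is on its disc at left. Regrasping the capacitor.

{"name": "servo_tool", "arguments": {"increments": [{"linear":[0.001,0.0015,-0.03],"roll":0},{"linear":[0,0,-0.03],"roll":0},{"linear":[0,0,-0.03],"roll":0},{"linear":[0,0,-0.02],"roll":0},{"linear":[0,0,-0.015],"roll":0},{"linear":[0,0,-0.011],"roll":0},{"linear":[0,0,0],"roll":0},{"linear":[0,0,0],"roll":0},{"linear":[0,0,0],"roll":0},{"linear":[0,0,0],"roll":0}]}}

```text
time_s: 26.43
tcp_pos: [0.5967, 0.2365, 0.0195]
tcp_rot: [[0.347, 0.938, 0.003], [0.938, -0.347, 0.001], [0.002, 0.003, -1.0]]
ft_force: [-0.1, -0.2, -0.1]
grip_width: 0.0698
finger_force: 0.0
```

{"name": "servo_tool", "arguments": {"increments": [{"linear":[0,0,0],"roll":0},{"linear":[0,0,0],"roll":0},{"linear":[0,0,0],"roll":0},{"linear":[0,0,0],"roll":0},{"linear":[0,0,0],"roll":0},{"linear":[0,0,0],"roll":0},{"linear":[0,0,0],"roll":0},{"linear":[0,0,0],"roll":0},{"linear":[0,0,0],"roll":0},{"linear":[0,0,0],"roll":0}], "claw": 0.02, "grip_force": 25}}

```text
time_s: 27.27
tcp_pos: [0.5958, 0.2362, 0.0182]
tcp_rot: [[0.347, 0.938, 0.001], [0.938, -0.347, 0.0], [0.001, 0.001, -1.0]]
ft_force: [-1.1, -0.1, 4.9]
grip_width: 0.0357
finger_force: 25.3
```

{"name": "servo_tool", "arguments": {"increments": [{"linear":[0,0,0.02],"roll":0},{"linear":[0,0,0.03],"roll":0},{"linear":[0,0,0.03],"roll":0},{"linear":[-0.011,-0.0355,0],"roll":0},{"linear":[-0.011,-0.0355,0],"roll":0},{"linear":[-0.011,-0.0355,0],"roll":0},{"linear":[-0.011,-0.0355,0],"roll":0},{"linear":[-0.011,-0.0355,0],"roll":0},{"linear":[-0.011,-0.0355,0],"roll":0},{"linear":[-0.0115,-0.0355,0],"roll":0}]}}

```text
time_s: 28.1
tcp_pos: [0.5163, -0.0138, 0.0965]
tcp_rot: [[0.347, 0.938, -0.001], [0.938, -0.347, 0.0], [-0.0, -0.001, -1.0]]
ft_force: [0.2, -0.5, -0.9]
grip_width: 0.0355
finger_force: 25.2
```

{"name": "servo_tool", "arguments": {"increments": [{"linear":[0,0,0],"roll":0},{"linear":[0,0,0],"roll":0},{"linear":[0,0,-0.02],"roll":0},{"linear":[0,0,-0.02],"roll":0},{"linear":[0,0,-0.015],"roll":0},{"linear":[0,0,-0.01],"roll":0},{"linear":[0,0,0],"roll":0},{"linear":[0,0,0],"roll":0},{"linear":[0,0,0],"roll":0},{"linear":[0,0,0],"roll":0}]}}

```text
time_s: 28.93
tcp_pos: [0.5188, -0.0124, 0.0336]
tcp_rot: [[0.347, 0.938, 0.002], [0.938, -0.347, -0.0], [0.0, 0.002, -1.0]]
ft_force: [-0.4, -0.3, -1.5]
grip_width: 0.0356
finger_force: 25.2
```

```bash
python3 - <<'E'
from h import *
c=wrist();np.save("pics/w8.npy",c,allow_pickle=True);cv2.imwrite("pics/w8.png",c["image"][:,:,::-1]);print(c["obs"]["tcp_pos"])
E
```

```text
[ 0.51883744 -0.01236395  0.03361389]
```

View pics/w8.png

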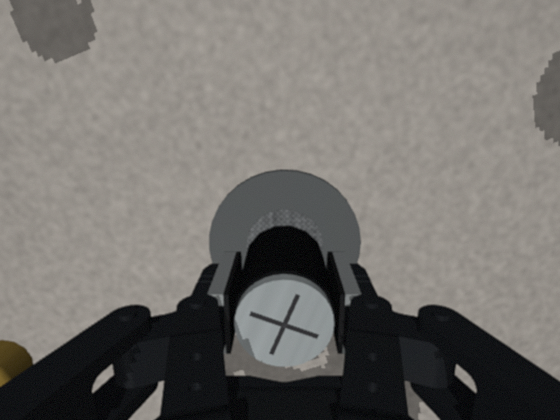

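The disc spans x 209–361 (centre 285) with the capacitor centred at 285. Lowering, releasing and retreating.

{"name": "servo_tool", "arguments": {"increments": [{"linear":[0,0,-0.004],"roll":0},{"linear":[0,0,-0.004],"roll":0},{"linear":[0,0,-0.003],"roll":0},{"linear":[0,0,-0.002],"roll":0},{"linear":[0,0,-0.0015],"roll":0},{"linear":[0,0,0],"roll":0},{"linear":[0,0,0],"roll":0},{"linear":[0,0,0],"roll":0},{"linear":[0,0,0],"roll":0},{"linear":[0,0,0],"roll":0}]}}

```text
time_s: 29.82
tcp_pos: [0.5177, -0.0125, 0.0181]
tcp_rot: [[0.347, 0.938, -0.0], [0.938, -0.347, -0.0], [-0.0, -0.0, -1.0]]
ft_force: [-3.4, 0.3, 5.4]
grip_width: 0.0351
finger_force: 25.5
```

```bash
python3 - <<'E'
from h import *
c=np.load("pics/w8.npy",allow_pickle=True).item();R=c["obs"]["tcp_rot"];t=c["obs"]["tcp_pos"]
f=lambda p,z:((ray_fixed(c,p,z)-t[:2])@R[:2,:2]*1000).round(1).tolist()
print("disc",f([(209,243),(361,243),(285,169.5)],.004),"cap top",f([(236,320),(334,320),(285,273),(285,367)],.0693))
E
```

```text
disc [[1.3, -36.5], [1.2, 38.6], [38.1, 1.0]] cap top [[0.9, -15.2], [0.8, 16.7], [17.7, 0.7], [-17.4, 0.8]]
```

{"name": "servo_tool", "arguments": {"increments": [{"linear":[0,0,0],"roll":0},{"linear":[0,0,0],"roll":0},{"linear":[0,0,0],"roll":0},{"linear":[0,0,0],"roll":0},{"linear":[0,0,0],"roll":0},{"linear":[0,0,0],"roll":0},{"linear":[0,0,0.02],"roll":0},{"linear":[0,0,0.04],"roll":0},{"linear":[0,0,0.04],"roll":0},{"linear":[0,0,0.04],"roll":0}], "claw": 0.07}}

```text
time_s: 30.65
tcp_pos: [0.517, -0.0123, 0.1588]
tcp_rot: [[0.347, 0.938, -0.001], [0.938, -0.347, 0.0], [-0.0, -0.001, -1.0]]
ft_force: [1.4, -0.7, -0.1]
grip_width: 0.0699
finger_force: 0.0
```

{"name": "servo_tool", "arguments": {"increments": [{"linear":[-0.015,0.035,0.007],"roll":0},{"linear":[-0.015,0.035,0.007],"roll":0},{"linear":[-0.015,0.035,0.007],"roll":0},{"linear":[-0.015,0.035,0.007],"roll":0},{"linear":[-0.015,0.035,0.007],"roll":0},{"linear":[-0.015,0.035,0.007],"roll":0},{"linear":[-0.015,0.035,0.007],"roll":0},{"linear":[-0.01,0.035,0.007],"roll":0},{"linear":[-0.01,0.035,0.007],"roll":0},{"linear":[-0.01,0.035,0.007],"roll":0}]}}

```text
time_s: 31.48
tcp_pos: [0.3817, 0.3392, 0.2283]
tcp_rot: [[0.347, 0.938, 0.001], [0.938, -0.347, 0.0], [0.001, 0.001, -1.0]]
ft_force: [0.9, 0.4, -0.3]
grip_width: 0.0701
finger_force: 0.0
```

{"name": "servo_tool", "arguments": {"increments": [{"linear":[-0.01,0.035,0],"roll":0},{"linear":[-0.01,0.035,0],"roll":0},{"linear":[-0.01,0.035,0],"roll":0},{"linear":[-0.01,0.035,0],"roll":0},{"linear":[-0.01,0.035,0],"roll":0},{"linear":[-0.01,0.03,0],"roll":0},{"linear":[0,0,0],"roll":0},{"linear":[0,0,0],"roll":0},{"linear":[0,0,0],"roll":0},{"linear":[0,0,0],"roll":0}]}}

```text
time_s: 32.32
tcp_pos: [0.3231, 0.5417, 0.2277]
tcp_rot: [[0.348, 0.937, -0.0], [0.937, -0.348, -0.0], [-0.0, 0.0, -1.0]]
ft_force: [-0.5, -0.5, 0.5]
grip_width: 0.0697
finger_force: 0.0
```

```bash
python3 - <<'E'
from h import *
c=env.camera("top");im=c["image"];print(env.get_obs()["tcp_pos"],env.get_obs()["time_s"])
hs=cv2.cvtColor(im,cv2.COLOR_RGB2HSV);r=hs[215:275,90:150];m=((r[:,:,1]>100)&((r[:,:,0]<15))).astype(np.uint8)
k=max(cv2.findContours(m,0,1)[0],key=cv2.contourArea)[:,0]+[90,215];print("toroid",rect(ray_fixed(c,k,.025)))
cv2.imwrite("pics/topE.png",cv2.resize(im[110:300,80:460,::-1],None,fx=2.1,fy=2.1,interpolation=cv2.INTER_CUBIC))
E
```

```text
[0.3232285  0.54158267 0.22781503] 32.3667
toroid (416.7, 284.6, 62.0, 56.7, 88.1)
```

View pics/topE.png

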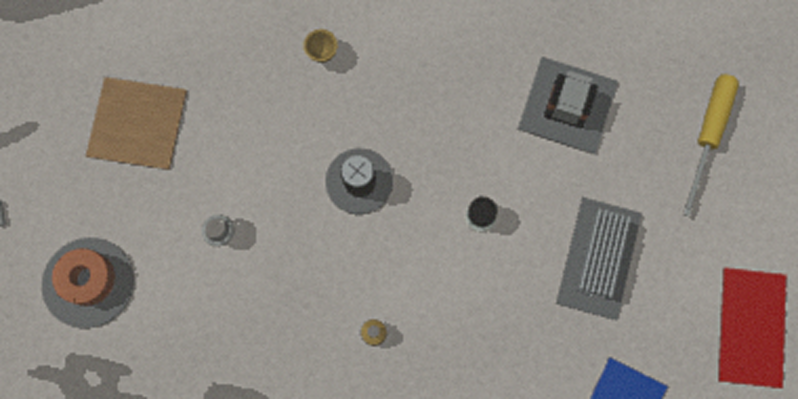

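All four look right from above. I'll run one quick wrist-view check of the toroid's centring.

```bash
python3 - <<'E'
from h import *
c=np.load("pics/w7.npy",allow_pickle=True).item()
print("hole",ray_fixed(c,[(40,209)],.03))
h=[(118,205),(112,232),(95,252),(70,260),(57,143),(85,152),(106,174),(30,145)]
w=ray_fixed(c,h,.004)*1000;A=np.c_[2*w,np.ones(len(w))];x=np.linalg.lstsq(A,(w**2).sum(1),rcond=None)[0];print(x[:2],(x[2]+x[0]**2+x[1]**2)**.5)
E
```

```text
hole [[0.42082697 0.28778622]]
[416.73759609 286.09864952] 49.71825567873591
```

```bash
python3 -c "
from cell import env
print(env.job_done())"
```

```text
the job is handed in; nothing more can be done
None
```

The job is handed in, with no verdict returned: the capacitor, heatsink and transformer are set upright and centred on their own rests, and the toroid was left on its own rest, where it sits about 4 mm off centre.

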